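# Try the mallet head for square

## Robot

A 6-joint arm with a two-finger parallel gripper is mounted at the origin on a cart in front of the work surface, level with it; the furniture and walls round the work are solid. World frame = base frame: x ahead of the robot, y to its left, z up, the work surface at z = 0. Lengths are in mm, angles in rad, forces in N, time in s.
With the tool pointing down it reaches from about 275 to 825 mm from the base axis. Payload 4.9 kg.
Tool frame: the origin (TCP) lies between the finger pads; the fingertips stand 25 mm ahead of it and the grasp point (between the pads) lies 6 mm ahead of it; z points along the fingers, y is the line along which they close (so a half turn about z gives the same grasp; the last joint's range is limited). The gripper opens to 85 mm and grips with 20 to 120 N. Pads are 22 mm wide; open, the fingers measure 114 mm over their backs; the gripper's body (76 mm by 85 mm) begins 54 mm behind the grasp point. The pads swing forward as they close: fully open they stand 13 mm farther back than shut.
Start: joints at [-1.253, 0.326, -0.193, 1.052, 0, 1.437], TCP at [240.136, -494.827, 256.281] pointing down, gripper open.
Joint ranges: [-2.65, 2.65], [-0.97, 1.79], [-1.3, 1.35], [-1.93, 2.1], [-1.47, 1.37], [-3.14, 3.14]. Speed limits (rad/s): [2.57, 2.57, 3.14, 3.14, 3.14, 3.14].

## Interface

Orientations are given as a unit quaternion [x, y, z, w].
In Python, from workcell import arm gives the robot as it stands. Calls block until the motion is done:
- arm.reach(position, orientation): joint-space move of the TCP to a pose.
- arm.move_straight(position, vel=150, rotation=None): straight line of the TCP; rotation=None keeps the orientation; vel is the mean speed in mm/s.
- arm.goto_joints(angles): joint-space move.
- arm.move_gripper(opening, newtons=None): opening from 0.0 (shut) to 1.0 (fully open); newtons is the grip in N (None keeps the last); returns when the fingers have stopped.
- arm.sleep(seconds).
- arm.solve_ik(position, orientation): joint angles nearest the present ones, or None.
- arm.state(): the state.
- arm.get_image(name): name is "scene" or "side" or "wrist"; returns the picture (420x560x3 uint8, red, green, blue); there is no depth.
- arm.calibration(name): a dict with "camera_matrix" (3x3 intrinsics, pixels), "xyz" and "rotation" of the camera in the world. Camera axes: x right, y up, looking along -z (the intrinsics and any distortion apply to the point x, -y, -z); pixel columns grow to the right and rows downward; lengths in mm; the calibration is good to about 2 mm. A picture is of the moment at which its call begins: read the wrist's pose just before it. calibration takes no time and is no camera call; for the wrist camera it gives the pose at the moment of the call.
A pose or a line that the arm cannot do raises arm.MotionError and nothing moves.
- arm.hand_in(): hands the job in; it is judged then, once.
The state is a dict: "time_s": time; "q": joint angles; "joint_velocities": joint speeds; "tau": joint torques, N m; "tool_pos": TCP position; "orientation": TCP orientation; "contact_force": force on the tool from outside, world axes, zero at the start; "ft_torque": the same for the moment, N m; "gripper_width": opening from 0.0 (shut) to 1.0 (fully open); "grasp_force": force on a finger pad.
Only numpy, scipy, OpenCV 4.12 (cv2) and the standard library are available. Lean on these libraries where they do the work, as an engineer would, in place of code of your own. Each camera call takes 0.05 s, during which the arm holds its last target. There are 200 camera calls.

## Task

Lift the larger try square up off its hooks and lay its stock lengthwise along the middle of the top of the glued-up mallet head, blade hanging down against the head's right-hand end, so the joiner can see whether that end is square; let go of it there. The glue is still green and the square is a precision tool: set it down lightly, never press, knock or drop it, do not shift the head, do not touch the blade with the gripper, and leave the smaller square hanging and everything else where it lies.

Things in the scene. Friction and masses are not known exactly. Their poses are not given: they have to be found in the camera images.
- try_square: The larger of two hung try squares: dark wooden stock 120 x 34 x 18 mm, steel blade 28 wide x 3 thick, 75 long below the stock; 0.22 kg. Origin: inner corner of brass-faced underside and blade. y along the stock away from the blade, z up, x thickness: stock y -28..92, z 0..34; blade y -28..0, z -75..0. Hook rods under y 8 and 58; grip across the thickness between them, y 33. Centre of mass y 20.
- try_square_blade: The steel blade of the larger square, fixed in its stock. Origin: the lower end of the inner edge, 75 mm straight below the square's inner corner. Wood and blade are stiff: held firmly and lowered some 1 to 2 mm too far, the stock presses hard on the head; touching at 5 to 10 mm/s with a force stop, or letting go within 3 mm above it, is light.
- small_square: The smaller try square on the other pair of hooks (stock 92 x 26 x 18 mm, blade 22 mm wide, 50 mm long below the stock), origin and axes likewise at its inner corner; it stays there. The two may hang on either pair, corners 140 mm apart.
- rack: Fixed rack: foot 150 x 330 x 18 mm, rail top at 142 mm; 6 mm steel rods point to -x (robot side) in two pairs, one square on each pair. Stocks rest on the rods, underside at 153 mm, about 44 mm in front of the rail; the rods' upturned ends, 63 mm in front, reach 163 mm. Only squares and rod ends rise above the rail. Origin: bench height below the rail's front, mid-length; y along the rail.
- mallet_head: Laminated mallet head, loose on the bench: 70 (x) x 150 (y) x 95 mm (z), pale wood, darker core, 36 x 21 mm mortise for the handle through the middle of its top; about 0.65 kg, easily shifted by a push. Origin: centre of its underside; y along its length, +y to the robot's left. The end to be tried is the right-hand one, the flat face at y = -75 mm; the top is at z = 95 mm.
- mallet_handle: The wooden handle for the mallet, 282 x 34 x 20 mm, lying on the bench; a bystander. Origin at the middle of its underside.
- masking_tape: Roll of masking tape, 103 mm across and 25 mm high, lying flat behind the work; a bystander. Origin: centre of its underside.

How it is judged (in metres and radians):
On the way:
1. the larger square is lifted clear above its hooks (z of try_square in the frame of rack above 0.168 m and contact force between try_square and rack below 0.05 N), for 0.2 s.
At the end, for the whole second after the job is handed in: Larger square released, still, stock flat on the head's top (2 mm, 2.3 degrees), within 4 degrees of the head's length and 25 mm of its middle line; blade hanging down the right-hand end, inner edge within 2.5 mm of the face at the corner, 3.5 mm at the tip; smaller square within 10 mm of its start (z of try_square in the frame of mallet_head between 0.093 and 0.097 m and y of try_square in the frame of mallet_head between -0.0775 and -0.0735 m and y of try_square_blade in the frame of mallet_head between -0.0785 and -0.0725 m and x of try_square in the frame of mallet_head between -0.025 and 0.025 m and angle between the y axis of try_square and the y axis of mallet_head, either way round below 0.07 rad and angle between try_square's own z axis and vertical below 0.04 rad and linear speed of try_square below 0.01 m/s and contact force between try_square and the fingers below 0.05 N and distance of small_square from where it was at the start of the episode below 0.01 m); the robot touches nothing.
It fails at once if the square is pressed or knocked against the mallet head with more than 40 N, or dropped (moving faster than 0.3 m/s out of the fingers) (contact force between try_square and mallet_head above 40 N or (contact force between try_square and the fingers below 0.05 N and linear speed of try_square above 0.3 m/s)).
It fails at once if the gripper touches the blade (contact force between try_square_blade and the fingers above 1 N).
It fails at once if the blade is knocked against something with more than 10 N (contact force between try_square_blade and anything else above 10 N).
It fails at once if the mallet head is shifted more than 5 mm (distance of mallet_head from where it was at the start of the episode above 0.005 m).
It fails at once if the smaller square, the handle or the tape roll is disturbed (10 mm) (distance of any of small_square, mallet_handle, masking_tape from where it was at the start of the episode above 0.01 m).
It also fails if it takes over 51 s, if anything falls off the work surface, if the arm or the gripper's body presses on something with over 40 N, if the wrist force passes 120 N, or if a joint passes its speed limit or range.

## Working session

There is one attempt and no reset: what is moved stays moved. The work goes in short steps, each a Python script; the robot and the scene stay as the last script left them, time stands still between calls to the robot, and variables do not carry over. Pictures are saved under pics/ and viewed, at most 10 in all, crops included, and the job is handed in when it is done.

```bash
ls; mkdir -p pics
cat > h.py <<'E'
import numpy as np, cv2
from workcell import arm
def snap(n,f):
    c=arm.calibration(n); im=arm.get_image(n); cv2.imwrite('pics/'+f,im[:,:,::-1]); np.savez('pics/'+f+'.npz',K=c['camera_matrix'],t=c['xyz'],R=np.array(c['rotation']),im=im); return im
E
python3 - <<'E'
from h import *
for n in ('scene','side','wrist'):
    c=arm.calibration(n); print(n,{k:np.round(v,3).tolist() if not isinstance(v,str) else v for k,v in c.items()}); snap(n,n+'0.png')
a=[cv2.imread('pics/%s0.png'%n) for n in ('scene','side')]
s=arm.state();print(s['time_s'],s['orientation'],s['contact_force'])
E
```

```text
pics
scene {'camera_matrix': [[452.643, 0.0, 275.793], [0.0, 452.643, 208.438], [0.0, 0.0, 1.0]], 'xyz': [211.448, 584.089, 1011.44], 'rotation': [-0.094, 0.324, 0.9, -0.275]}
side {'camera_matrix': [[503.344, 0.0, 276.794], [0.0, 503.344, 205.367], [0.0, 0.0, 1.0]], 'xyz': [511.9, 1011.048, 984.303], 'rotation': [-0.013, 0.427, 0.903, -0.038]}
wrist {'camera_matrix': [[307.111, 0.0, 276.335], [0.0, 307.111, 203.891], [0.0, 0.0, 1.0]], 'xyz': [310.079, -461.645, 372.571], 'rotation': [-0.129, 0.082, -0.524, 0.838]}
0.15 [ 9.74587324e-01  2.24006893e-01 -6.97049452e-05 -6.74399236e-04] [ 0.11270973  0.062584   -0.21484142]
```

View pics/scene0.png

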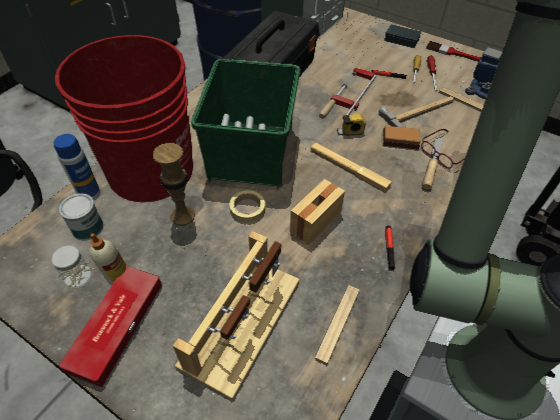

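View pics/side0.png

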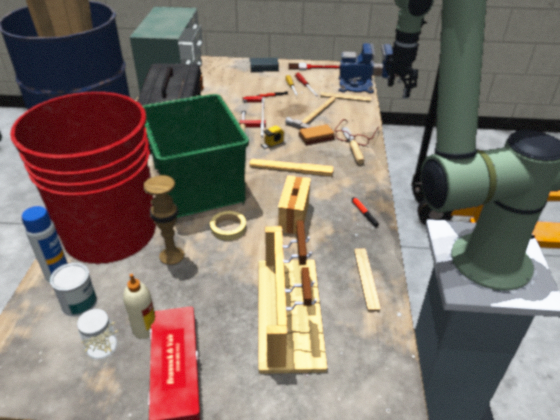

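The scene view shows the larger square at about (265,265), the smaller at (235,315) and the head top at about (318,200). The side view confirms this, with the larger at (301,242) and the head at (295,200). Next I cast rays for rough positions.

```bash
cat >> h.py <<'E'
from scipy.spatial.transform import Rotation as Ro
def ray(f,uv,z):
    d=np.load('pics/'+f+'.npz'); R=Ro.from_quat(d['R']).as_matrix() if d['R'].size==4 else d['R']; K=d['K']
    uv=np.atleast_2d(uv).astype(float)
    p=np.c_[(uv[:,0]-K[0,2])/K[0,0],-(uv[:,1]-K[1,2])/K[1,1],-np.ones(len(uv))]@R.T
    return d['t']+p*((z-d['t'][2])/p[:,2])[:,None]
def proj(f,P):
    d=np.load('pics/'+f+'.npz'); R=Ro.from_quat(d['R']).as_matrix(); q=(np.atleast_2d(P)-d['t'])@R; K=d['K']
    return np.c_[K[0,0]*q[:,0]/-q[:,2]+K[0,2],K[1,1]*q[:,1]/q[:,2]+K[1,2]]
E
python3 - <<'E'
from h import *
np.set_printoptions(precision=1,suppress=True)
print('head',ray('scene0.png',[[291,210],[325,181],[344,190],[312,222]],95))
print('big',ray('scene0.png',[[278,245],[251,288]],187)); print('small',ray('scene0.png',[[247,299],[222,334]],179))
print('side big',ray('side0.png',[[300,222],[304,264]],187))
a=cv2.imread('pics/scene0.png')[170:400,170:370]; b=cv2.imread('pics/side0.png')[170:380,220:400]
cv2.imwrite('pics/c1.png',np.hstack([cv2.resize(x,(400,460),interpolation=cv2.INTER_CUBIC) for x in (a,b)]))
E
```

```text
head [[ 587.3  -64.4   95. ]
 [ 565.1 -204.3   95. ]
 [ 505.8 -204.4   95. ]
 [ 521.4  -61.1   95. ]]
big [[519.6 101.1 187. ]
 [506.3 221.8 187. ]]
small [[501.1 243.5 179. ]
 [496.8 331.5 179. ]]
side big [[520.8 102.  187. ]
 [506.1 240.1 187. ]]
```

View pics/c1.png

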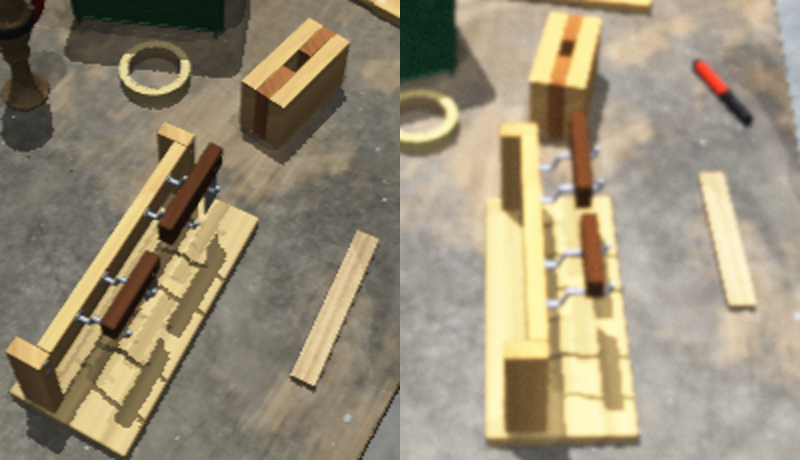

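The crop shows the blade of the larger square at its -y end, toward the head at about (212,200), so no flip is needed. I now look from the wrist over the head's right end, then over the square, using the wrist yaw I will grasp with.

```bash
cat >> h.py <<'E'
def ori(yaw,side=-1):
    # tool z down, tool y along (cos,sin)(yaw)*?; camera on -y world side if side=-1
    zt=np.array([0,0,-1.]); c=arm_cam_axis
    xt=side*np.array([-np.sin(yaw),np.cos(yaw),0])*c
    return Ro.from_matrix(np.c_[xt,np.cross(zt,xt),zt]).as_quat()
arm_cam_axis=1
E
python3 - <<'E'
from h import *
np.set_printoptions(precision=3,suppress=True)
s=arm.state(); R=Ro.from_quat(s['orientation']).as_matrix(); c=arm.calibration('wrist')
print(R.T@(np.array(c['xyz'])-s['tool_pos'])); Rc=Ro.from_quat(c['rotation']).as_matrix(); print(R.T@Rc)
for nm,p,yaw in (('head',[548,-115,290],-.13),('rack',[512,165,300],.11)):
    for sd in (-1,1):
        print(nm,sd,arm.solve_ik(p,ori(yaw,sd)))
E
```

```text
[  77.355    1.019 -116.976]
[[ 0.001  0.953  0.303]
 [ 1.    -0.001  0.   ]
 [ 0.     0.303 -0.953]]
head -1 [-0.339  0.325 -0.107  1.139  0.    -1.779]
head 1 [-0.339  0.325 -0.107  1.139  0.     1.362]
rack -1 [ 0.175  0.279 -0.146  1.146  0.    -1.506]
rack 1 [ 0.175  0.279 -0.146  1.146  0.     1.635]
```

Run:
```python
from h import *
arm.reach([548,-140,245],ori(-.13)); snap('wrist','wh.png')
arm.reach([512,155,310],ori(.11)); snap('wrist','wr.png'); print(arm.state()['time_s'])
cv2.imwrite('pics/c2.png',np.hstack([cv2.resize(cv2.imread('pics/'+f)[60:420,80:480],(400,360)) for f in('wh.png','wr.png')]))
```

```text
4.1583
```

View pics/c2.png

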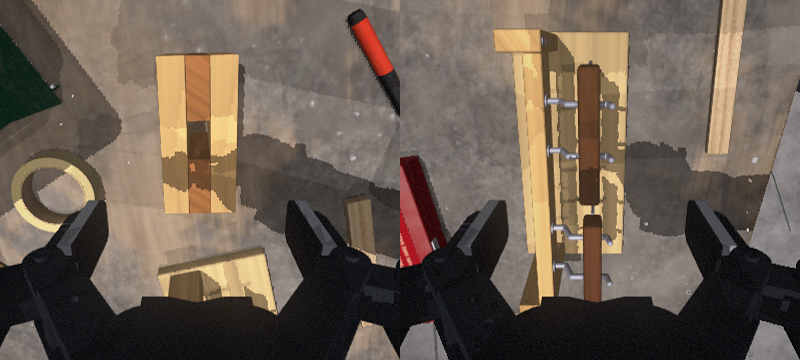

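The wrist crop shows the head's top spanning (156,55) to (236,213), with the right-hand end up. The large stock runs (579–600, 65–205), with its blade stub at (591,63). I now mask both and convert to metric rectangles.

Run:
```python
from h import *
np.set_printoptions(precision=2,suppress=True)
def rect(f,mask,z,seed,name):
    mask=cv2.morphologyEx(mask.astype(np.uint8)*255,cv2.MORPH_OPEN,np.ones((3,3)))
    cs,_=cv2.findContours(mask,cv2.RETR_EXTERNAL,cv2.CHAIN_APPROX_NONE)
    c=[c for c in cs if cv2.pointPolygonTest(c,seed,True)>-6]; c=max(c,key=cv2.contourArea)
    P=ray(f,c[:,0,:],z)[:,:2]; r=cv2.minAreaRect(P.astype(np.float32)); b=cv2.boxPoints(r)
    print(name,cv2.contourArea(c),r,'\n',b)
    im=cv2.imread('pics/'+f); cv2.drawContours(im,[c],-1,(255,0,255),1); return im
h=cv2.cvtColor(np.load('pics/wh.png.npz')['im'],cv2.COLOR_RGB2HSV).astype(int)
print(h[150,[170,240,255,275,300,312,330]+[0]],h[240,[250,280,310,340]])
a=rect('wh.png',(h[...,1]>75)&(h[...,0]<25),95,(250,150),'head')
r=np.load('pics/wr.png.npz')['im']; g=cv2.cvtColor(r,cv2.COLOR_RGB2HSV).astype(int)
print(g[190,[240,255,265,270,275,285]],g[230,270])
b=rect('wr.png',(g[...,1]>120)&((g[...,0]<11)|(g[...,0]>174))&(g[...,2]<140),187,(270,200),'sq')
cv2.imwrite('pics/c3.png',np.hstack([x[60:420,80:480] for x in(a,b)]))
```

```text
[[ 13  61 101]
 [ 18 122 226]
 [ 17 118 227]
 [ 13 154 190]
 [ 18 121 229]
 [ 17 126 219]
 [ 17  35 138]
 [ 66 123  31]] [[ 17 126 138]
 [ 13 158 108]
 [ 17 129 138]
 [ 12  53  82]]
head 12238.5 ((546.9296264648438, -137.7723388671875), (151.6773681640625, 70.51994323730469), 83.5095443725586) 
 [[ 503.32 -209.14]
 [ 573.39 -217.11]
 [ 590.54  -66.41]
 [ 520.47  -58.43]]
[[ 19 107 114]
 [ 17 100 138]
 [ 12 143  98]
 [ 10 137  93]
 [ 12 142  95]
 [ 18 104 115]] [ 13 139  68]Traceback (most recent call last):
  File "<stdin>", line 15, in <module>
  File "<stdin>", line 6, in rect
ValueError: max() iterable argument is empty
```

Run:
```python
from h import *
np.set_printoptions(precision=2,suppress=True)
r=np.load('pics/wr.png.npz')['im']; g=cv2.cvtColor(r,cv2.COLOR_RGB2HSV).astype(int)
m=(g[...,1]>122)&(g[...,0]<16)&(g[...,2]<150)
m=cv2.morphologyEx(m.astype(np.uint8)*255,cv2.MORPH_OPEN,np.ones((3,3)))
cs,_=cv2.findContours(m,cv2.RETR_EXTERNAL,cv2.CHAIN_APPROX_NONE)
for c in cs:
    if cv2.contourArea(c)>300:
        rr=cv2.minAreaRect(ray('wr.png',c[:,0,:],187)[:,:2].astype(np.float32)); print(cv2.boundingRect(c),rr,cv2.boxPoints(rr).tolist())
print(arm.calibration('wrist')['xyz'])
```

```text
(263, 286, 18, 76) ((503.9558410644531, 270.82891845703125), (15.611655235290527, 84.15689086914062), 6.442868232727051) [[491.47760009765625, 311.76568603515625], [500.9210205078125, 228.14031982421875], [516.43408203125, 229.89215087890625], [506.99066162109375, 313.51751708984375]]
(257, 125, 23, 109) ((520.984619140625, 134.25637817382812), (16.955236434936523, 88.48294830322266), 6.425990581512451) [[507.6087951660156, 177.27108764648438], [517.51171875, 89.34404754638672], [534.3604736328125, 91.24166870117188], [524.45751953125, 179.168701171875]]
[521.01  75.81 426.58]
```

```bash
python3 - <<'E'
from h import *
np.set_printoptions(precision=2,suppress=True)
r=np.load('pics/wr.png.npz')['im']; g=cv2.cvtColor(r,cv2.COLOR_RGB2HSV).astype(int)
for v in list(range(118,132))+list(range(228,284,3)): print(v,ray('wr.png',[[268,v]],187)[0,:2],g[v,266].tolist(),g[v,270].tolist())
E
python3 -c "
import cv2;im=cv2.imread('pics/wr.png')[100:300,220:340];cv2.imwrite('pics/c4.png',cv2.resize(im,(360,600),interpolation=cv2.INTER_NEAREST))"
```

```text
118 [526.31  85.18] [19, 103, 207] [18, 104, 204]
119 [526.23  85.91] [18, 105, 209] [18, 105, 208]
120 [526.16  86.63] [18, 102, 211] [18, 81, 141]
121 [526.09  87.35] [18, 105, 211] [135, 26, 79]
122 [526.01  88.08] [17, 102, 216] [130, 19, 80]
123 [525.94  88.81] [18, 104, 189] [167, 29, 80]
124 [525.86  89.54] [18, 115, 118] [13, 64, 72]
125 [525.79  90.27] [15, 139, 57] [10, 117, 59]
126 [525.71  91.  ] [12, 139, 77] [16, 147, 71]
127 [525.64  91.73] [13, 146, 94] [11, 141, 96]
128 [525.57  92.46] [13, 150, 100] [11, 139, 103]
129 [525.49  93.2 ] [13, 148, 107] [13, 154, 103]
130 [525.42  93.94] [12, 144, 106] [13, 150, 107]
131 [525.34  94.68] [11, 146, 110] [12, 148, 107]
228 [517.3  173.77] [14, 146, 108] [11, 137, 65]
231 [517.03 176.48] [11, 135, 72] [14, 126, 67]
234 [516.75 179.2 ] [13, 143, 66] [13, 114, 67]
237 [516.47 181.94] [13, 135, 66] [14, 150, 63]
240 [516.19 184.7 ] [13, 145, 67] [11, 141, 67]
243 [515.91 187.48] [13, 131, 72] [11, 122, 71]
246 [515.62 190.27] [13, 126, 71] [15, 139, 64]
249 [515.34 193.09] [12, 126, 69] [13, 129, 71]
252 [515.05 195.92] [14, 142, 70] [11, 129, 67]
255 [514.76 198.77] [11, 135, 72] [15, 122, 65]
258 [514.47 201.64] [12, 136, 73] [13, 122, 69]
261 [514.17 204.52] [13, 135, 72] [13, 127, 70]
264 [513.88 207.43] [14, 150, 56] [13, 148, 57]
267 [513.58 210.36] [20, 96, 232] [18, 99, 233]
270 [513.28 213.3 ] [20, 98, 231] [18, 98, 231]
273 [512.98 216.27] [20, 98, 238] [18, 90, 239]
276 [512.68 219.26] [12, 137, 54] [14, 146, 56]
279 [512.37 222.26] [13, 123, 60] [12, 119, 58]
282 [512.06 225.29] [12, 149, 60] [11, 140, 62]
```

View pics/c4.png

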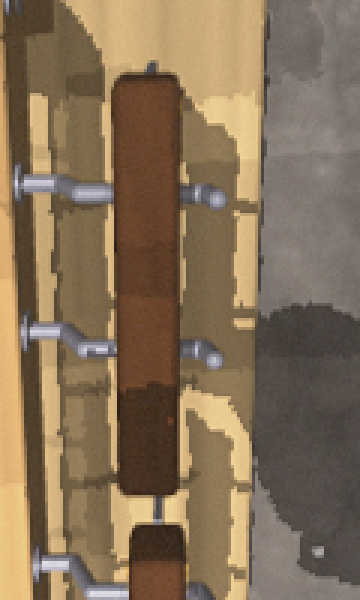

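The close crop shows the stock ends at v≈124 and 264.7, rods at v≈165 and 217, and the blade at the -y end. The grasp point is about (519, 150.5) with yaw 0.112. Next I grasp and lift.

Run:
```python
from h import *
np.set_printoptions(precision=2,suppress=True)
o=ori(.112); st=lambda:(lambda s:print(round(s['time_s'],2),s['tool_pos'],s['contact_force'],s['ft_torque'],s['gripper_width'],s['grasp_force']))(arm.state())
arm.move_gripper(.6,50)
arm.reach([519.2,150.5,240],o)
arm.move_straight([519.2,150.5,181],vel=60); st()
arm.move_gripper(0,50); st()
arm.move_straight([519.2,150.5,205],vel=50); arm.sleep(.3); st()
arm.move_straight([519.2,150.5,300],vel=120); st()
f=np.array([.113,.994,0])/np.hypot(.113,.994); e=np.array([538.6,-211.5,0])
p=e+f*(33-14)+[0,0,300-153+95]; p[2]=181-153+95+75+25
arm.reach([530,0,300],ori(0)); arm.reach(p,ori(-.113)); arm.sleep(.3); st(); print(p)
snap('wrist','g1.png'); snap('scene','s1.png')
```

```text
6.11 [519.55 150.56 181.4 ] [ 0.01 -0.76 -0.5 ] [-0.04 -0.07  0.02] 0.5945154876820974 0.0
6.5 [519.57 150.56 181.46] [0.2  0.08 2.44] [-0.01 -0.   -0.03] 0.20195359888975298 49.44750666618347
7.43 [519.03 150.49 204.73] [-1.4   0.59 -2.2 ] [0.01 0.02 0.  ] 0.20356279357739218 48.97821485996246
8.38 [518.74 150.43 299.19] [ 0.19  0.46 -2.46] [ 0.02  0.05 -0.  ] 0.19816452288935396 48.96997690200806
10.17 [ 541.23 -191.52  223.7 ] [ 0.19 -0.99 -2.18] [ 0.02  0.01 -0.03] 0.20492944097340907 48.90531063079834
[ 540.75 -192.62  223.  ]
```

View pics/g1.png

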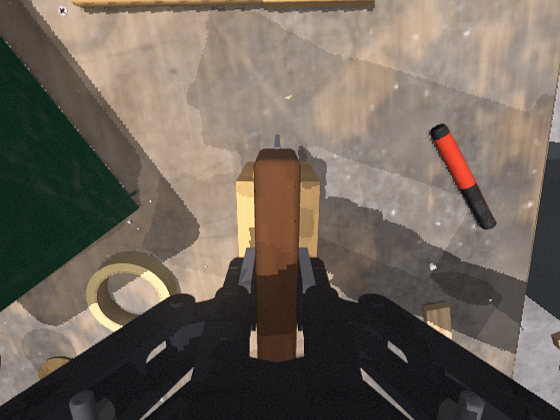

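The square hangs straight in the gripper. The stock end is at about (277,150), the head's top end edge is at v≈181, and its face shows at v≈163–181. I measure those edges relative to each other.

Run:
```python
from h import *
np.set_printoptions(precision=2,suppress=True)
im=np.load('pics/g1.png.npz')['im']; s=arm.state(); T=np.array(s['tool_pos']); R=Ro.from_quat(s['orientation']).as_matrix(); print(T,R[:,0],R[:,2])
G=cv2.GaussianBlur(im,(3,3),0).astype(int).sum(2)
for u in (242,246,250,305,310,315): print(u,G[158:192,u].tolist())
for u in (265,272,284,290): print(u,G[142:164,u].tolist())
for v in (170,200,230): print(v,G[v,230:330].tolist())
zt=T[2]-28.4+34; f=np.array([.113,.994])/np.hypot(.113,.994)
for v in (149,150,151,152): print('stock',v,(ray('g1.png',[[277,v]],zt)[0,:2]-T[:2])@f)
for v in range(176,186,2): print('head',v,[((ray('g1.png',[[u,v]],95)[0,:2]-T[:2])@f).round(2) for u in(246,310)])
```

```text
[ 541.   -191.96  223.4 ] [-0.11 -0.99  0.  ] [ 0. -0. -1.]
242 [404, 401, 390, 385, 384, 384, 388, 396, 400, 393, 376, 358, 340, 325, 317, 315, 315, 307, 298, 297, 301, 297, 334, 453, 553, 576, 574, 574, 574, 574, 573, 572, 572, 571]
246 [417, 423, 423, 402, 360, 322, 299, 291, 292, 293, 297, 305, 307, 306, 310, 319, 322, 315, 304, 296, 297, 296, 338, 454, 549, 570, 569, 571, 571, 570, 568, 568, 568, 569]
250 [404, 412, 402, 361, 314, 291, 285, 284, 290, 295, 294, 296, 303, 307, 309, 313, 314, 314, 307, 296, 290, 288, 333, 451, 548, 570, 568, 566, 566, 567, 565, 565, 566, 567]
305 [228, 235, 240, 249, 255, 251, 245, 238, 237, 238, 241, 242, 249, 254, 255, 258, 264, 261, 253, 247, 243, 242, 256, 294, 328, 338, 339, 340, 342, 345, 366, 407, 438, 445]
310 [290, 288, 283, 280, 281, 278, 272, 260, 244, 235, 236, 239, 242, 249, 255, 256, 256, 258, 260, 255, 246, 243, 256, 295, 334, 348, 346, 344, 344, 348, 375, 421, 449, 451]
315 [305, 285, 283, 285, 289, 291, 292, 293, 294, 298, 301, 299, 293, 289, 282, 272, 265, 263, 262, 260, 255, 245, 251, 289, 322, 335, 335, 350, 395, 431, 438, 438, 
[... 1651 characters left out ...]
83, 284, 280, 277, 273, 270, 268, 265, 263, 262, 261, 263, 267, 269, 266, 265, 262, 258, 256, 257, 259, 264, 263, 264, 270, 270, 268, 268, 269, 267, 260, 248, 231, 213, 192, 201, 278, 356, 373, 368, 369, 368, 366, 369, 368, 365, 365, 368, 374, 383, 407, 444, 460, 453, 398, 319, 298, 308, 306, 305, 307, 313, 317, 321, 322, 318, 314]
stock 149 -63.278540238012305
stock 150 -62.91962287781041
stock 151 -62.56000005600845
stock 152 -62.19966969065498
head 176 [np.float64(-23.62), np.float64(-23.79)]
head 178 [np.float64(-21.95), np.float64(-22.12)]
head 180 [np.float64(-20.28), np.float64(-20.44)]
head 182 [np.float64(-18.59), np.float64(-18.76)]
head 184 [np.float64(-16.91), np.float64(-17.08)]
```

```bash
cat > slide.py <<'E'
from h import *
np.set_printoptions(precision=2,suppress=True)
G=cv2.GaussianBlur(np.load('pics/g1.png.npz')['im'],(3,3),0).astype(int).sum(2)
print(G[128:150,277].tolist()); 
f=np.array([.113,.994,0])/np.hypot(.113,.994); T0=np.array([541,-191.96,223.4])
for v in (132,134,136): print('blade tip',v,(ray('g1.png',[[277,v]],T0[2]-28.4-75)[0]-T0)@f)
def F():
    a=[]
    for _ in range(5): arm.sleep(.03); s=arm.state(); a.append(np.r_[s['contact_force'],s['tool_pos']])
    return np.mean(a,0)
cmd=np.array([540.75,-192.62,223.]); cmd[2]=127
arm.move_straight(cmd.tolist(),vel=70); arm.sleep(.3)
arm.move_straight((cmd+f*9).tolist(),vel=20); arm.sleep(.4); r0=F(); print('base',r0,(r0[3:]-T0)@f)
d=9.
while d<14.5:
    d+=.4; arm.move_straight((cmd+f*d).tolist(),vel=6); arm.sleep(.1); r=F(); df=(r-r0)[:3]@f
    print(round(d,1),round((r[3:]-T0)@f,2),'df',round(df,2),r[:3],r[5])
    if df<-1.2: break
print(arm.state()['time_s']);
E
python3 slide.py
```

```text
[411, 409, 407, 404, 405, 394, 351, 309, 298, 299, 299, 297, 295, 298, 300, 298, 294, 294, 323, 372, 340, 235]
blade tip 132 -60.72892202081674
blade tip 134 -59.355382022144674
blade tip 136 -57.97652100434019
base [  -0.08   -0.15   -2.24  541.75 -183.72  126.99] 8.268138561109623
9.4 8.72 df 0.47 [-0.12  0.33 -2.14] 126.99650940119326
9.8 9.12 df 0.49 [ 0.05  0.33 -1.91] 126.99462490567092
10.2 9.53 df 0.25 [-0.21  0.12 -1.69] 126.99925090501797
10.6 9.92 df 0.15 [ 0.08 -0.01 -2.1 ] 126.99706112158765
11.0 10.32 df -0.19 [ 0.3  -0.38 -1.91] 126.98996333988268
11.4 10.72 df -0.26 [-0.38 -0.38 -2.43] 127.00540545994777
11.8 11.11 df 0.02 [-0.45 -0.08 -2.16] 126.99927159566883
12.2 11.51 df 0.39 [-0.16  0.26 -1.91] 127.00955432736862
12.6 11.91 df 0.04 [-0.35 -0.07 -2.01] 126.99775170389042
13.0 12.26 df -0.54 [ 0.2  -0.72 -1.87] 127.01157524966877
13.4 12.37 df -2.5 [-0.17 -2.65 -3.09] 126.99131899591869
18.9417
```

Contact comes at 12.3 mm, matching the image estimate of about 12. I back off 0.7 mm, lower with a force stop, and release.

```bash
cat > lower.py <<'E'
from h import *
np.set_printoptions(precision=2,suppress=True)
f=np.array([.113,.994,0])/np.hypot(.113,.994)
def F():
    a=[]
    for _ in range(4): arm.sleep(.03); s=arm.state(); a.append(np.r_[s['contact_force'],s['tool_pos']])
    return np.mean(a,0)
c=np.array([540.75,-192.62,127])+f*12.5
arm.move_straight(c.tolist(),vel=6); arm.sleep(.3); r0=F(); print(r0,(r0[3:]-[541,-191.96,0])@f)
while c[2]>121.6:
    c[2]-=.3; arm.move_straight(c.tolist(),vel=6); r=F(); print(round(c[2],1),(r-r0)[:3],r[5])
    if r[2]-r0[2]>1.3: break
snap('wrist','g2.png'); snap('side','s2.png'); snap('scene','s3.png'); print(arm.state()['time_s'])
E
python3 lower.py; python3 -c "
import cv2,numpy as np
a=cv2.imread('pics/g2.png');b=cv2.imread('pics/s3.png')[130:270,240:400]
cv2.imwrite('pics/c5.png',np.hstack([a[60:360,130:430],cv2.resize(b,(480,420))[:300]]))"
```

```text
[   0.19    0.1    -2.11  542.14 -180.02  126.98] 11.99306825446312
126.7 [-0.34 -0.24 -0.04] 126.67900967400217
126.4 [-0.31  0.03  0.11] 126.39179208234255
126.1 [-0.53  0.11  0.11] 126.09871292136933
125.8 [-0.61 -0.1  -0.13] 125.78628376382622
125.5 [-0.35 -0.03  0.37] 125.48696176071081
125.2 [-0.53 -0.2  -0.05] 125.204400734234
124.9 [-0.3  -0.28  0.07] 124.88942554396787
124.6 [ 0.02 -0.47 -0.18] 124.60498046502994
124.3 [-0.22 -0.15 -0.17] 124.27813074888479
124.0 [-0.08 -0.55 -0.19] 123.99890345361642
123.7 [-0.16  0.    0.15] 123.6852679070756
123.4 [-0.41  0.27  2.3 ] 123.57280500485376
24.425
```

View pics/c5.png

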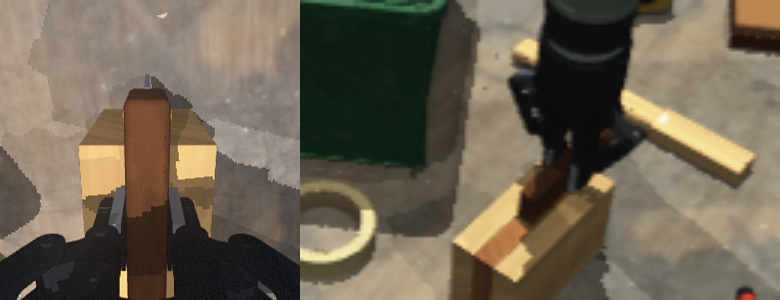

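The stock touches the head's top at about 2 N, centred and with the blade just outside the right-hand end. I release and retreat straight up.

Run:
```python
from h import *
np.set_printoptions(precision=2,suppress=True)
arm.move_gripper(.6); arm.sleep(.3); p=np.array(arm.state()['tool_pos']); print(p)
arm.move_straight([p[0],p[1],220],vel=60); arm.sleep(.3)
snap('wrist','g3.png'); snap('scene','s4.png'); s=arm.state(); print(s['time_s'],s['contact_force'],s['gripper_width'])
a=cv2.imread('pics/g3.png')[60:360,130:430];b=cv2.imread('pics/s4.png')[150:330,200:400]
cv2.imwrite('pics/c6.png',np.hstack([a,cv2.resize(b,(333,300))]))
T=np.array(s['tool_pos']);f=np.array([.113,.994])/np.hypot(.113,.994)
G=cv2.GaussianBlur(np.load('pics/g3.png.npz')['im'],(3,3),0).astype(int).sum(2)
```

```text
[ 542.17 -180.18  123.41]
27.3083 [-0.17 -0.12 -0.13] 0.599199907432024
```

View pics/c6.png

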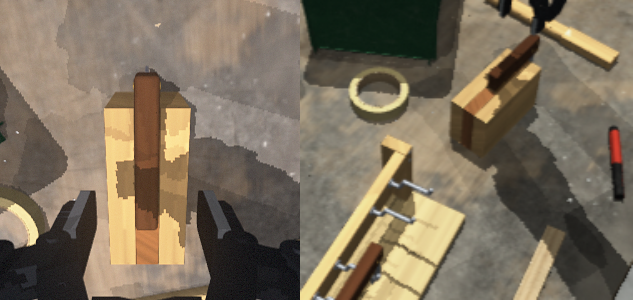

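The stock lies parallel and centred on the head, with the blade down the right-hand end. The gripper is clear and the smaller square still hangs, so I hand in.

```bash
python3 -c "
from workcell import arm
print(arm.hand_in())"
```

```text
the job is handed in; nothing more can be done
None
```

I laid the larger try square along the middle of the mallet head's top with its blade down the right-hand end, released it and handed the job in; the hand-in call returned no verdict.

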